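# Bring the pepper mill round to the front of the lazy Susan

## Task

Turn the wooden lazy Susan by pushing on its rim handles with your fingertips, gently and without flinging it round, until the pepper mill stands at the front, centred over the steel tongue that sticks out from under the turntable. Do not touch the mill or anything else standing on the turntable, which must all stay upright on it, and leave the other things on the worktop where they are. Finish with the turntable at rest and your hand clear of it.

Things in the scene. Friction and masses are not known exactly. Their poses are not given: they have to be found in the camera images.
- stand: Fixed dark-wood plinth of the lazy Susan, 170 mm across, 45 mm high; origin on the turning axis at worktop height, z up. Its own -x is the front: a flat steel tongue, 30 mm wide, 6 mm thick, lies on the worktop along -x and sticks out from under the turntable to 230 mm from the axis, pointing roughly towards the robot. It never turns.
- turntable: Wooden disc on the plinth, 240 mm across, underside 45 mm and top 63 mm above the worktop; origin on the turning axis at its underside, z up. It turns either way, more than a whole turn, with light friction (0.08 N m), and stops at once when no longer pushed; what stands on it rides along. Six handles stick out from its rim, every 60 degrees, the first along its own +x.
- handle (a point): Middle of the first handle, on its centre line, 150 mm from the turning axis and 54 mm above the worktop; turns with the disc. The six handles are alike: level straight wooden rods 12 mm thick, sticking out like a ship's wheel from 120 mm to 185 mm from the axis, with a 16 mm ball at the end.
- mill: Pepper mill: turned dark-wood body with a narrow waist and a small knob on top, 125 mm tall, 44 mm across the foot; stands upright on the turntable with its centre about 70 mm from the axis, never at the front at the start. Origin at the centre of its underside, z up.
- tub: Squat round wooden salt tub with a lid, 54 mm tall, 48 mm across, on the turntable about 70 mm from the axis. Origin at the centre of its underside. Not to be touched.
- jar: Glass jar with a wooden stopper, 84 mm tall, 46 mm across, on the turntable about 70 mm from the axis. Origin at the centre of its underside. Not to be touched.
- cruet: White ceramic oil bottle with a thin neck and a wooden stopper, 124 mm tall, 46 mm across, on the turntable about 70 mm from the axis. Origin at the centre of its underside. Not to be touched.
- mug: Ceramic mug, 80 mm across, 95 mm tall, on the worktop to the left. Origin at the centre of its underside. Leave alone.
- flowerpot: Terracotta pot with a spiky plant, 104 mm across, pot 90 mm tall (140 mm with leaves), on the worktop to the right. Origin at the centre of its underside. Leave alone.
- brush: Flat brush with a blue handle and a steel ferrule, lying flat on the worktop near the robot's right. Origin at its underside near the middle. Leave alone.
- caddy: Fixed yellow compost caddy, 240 x 200 mm, 220 mm tall, on the right. Origin at the centre of its underside. Leave alone.
- board: Fixed plastic chopping board lying flat, 320 x 210 x 12 mm, on the left. Origin at the centre of its underside. Leave alone.
Mind the look-alikes: they are no part of the job. What is shaped like the mill but blue is not meant.

How it is judged:
By the outcome, as a careful person would: the job done as asked, in the order asked, and still so for the second after the job is handed in, with the robot touching nothing.
It also fails if it takes over 48 s, if anything falls off the work surface, if the arm or the gripper's body presses on something with over 40 N, if the wrist force passes 120 N, or if a joint passes its speed limit or range.

## Robot

A 7-joint arm with a two-finger parallel gripper is mounted at the origin on the work surface. World frame = base frame: x ahead of the robot, y to its left, z up, the work surface at z = 0. Lengths are in m, angles in rad, forces in N, time in s.
With the tool pointing down it reaches from about 0.425 to 0.875 m from the base axis. Payload 9.9 kg.
Tool frame: the origin (TCP) lies on the front face of the gripper's body, between the roots of the fingers; the fingertips stand 73 mm ahead of it and the grasp point (between the pads) lies 54 mm ahead of it; z points along the fingers, y is the line along which they close (so a half turn about z gives the same grasp; the last joint's range is limited). The gripper opens to 85 mm and grips with 20 to 120 N. Pads are 22 mm wide; open, the fingers measure 114 mm over their backs; the gripper's body (76 mm by 85 mm) begins 54 mm behind the grasp point. The pads swing forward as they close: fully open they stand 13 mm farther back than shut.
Start: joints at [-1.349, 0.576, 0.025, 1.437, -0.015, 1.129, -0.057], TCP at [0.203, 0.644, 0.304] pointing down, gripper open.
Joint ranges: [-2.76, 2.76], [-0.34, 2.15], [-1.52, 1.57], [0.19, 2.46], [-1.09, 4.23], [0.17, 1.99], [-2.82, 2.82]. Speed limits (rad/s): [2.22, 2.22, 3.01, 3.01, 3.14, 3.14, 3.14].

## Interface

Orientations are given as a 3x3 rotation matrix whose columns are the frame's x, y, z axes.
In Python, from workcell import bot gives the robot as it stands.
- The arm moves only by the tool move_arm, never from a script. Its argument "increments" is a list of rows, each an object of numbers: "tx", "ty", "tz": the shift along the world's x, y, z in mm; "wx", "wy", "wz": the turn, a rotation vector about the world's x, y, z in degrees; "gripper": the finger opening in mm, from 0 to 85.4. In form: [{"tx": .., "ty": .., "tz": .., "wx": .., "wy": .., "wz": .., "gripper": ..}, ...]. A call has 1 to 20 rows; each row is the pose to reach, as a shift and turn from the pose commanded when the call began; what a row does not reach only later rows make up. A row lasts 1/12 s, in which the tool goes at most 41.7 mm and 7.16 degrees, less where a joint would pass 70% of its speed; a pose out of reach is approached as far as the arm can. A call with a gripper value outside its range is refused whole. The fingers move at their own pace and stop on an object; the grip force is fixed at half the most. Time passes only in rows, so rows that repeat a pose let the fingers close. It gives the time, the measured TCP pose, the force, the opening and the grip force at its end, in the units of the state.
- bot.state(): the state, without advancing time (a new reading comes with each control period).
- bot.grab_frame(name): name is "scene" or "top" or "wrist"; returns the picture (400x640x3 uint8, red, green, blue); there is no depth.
- bot.camera_params(name): a dict with "fov_y" (degrees; the focal length in pixels is half the picture's height over the tangent of half this angle, whatever the lens; pixels are square), "cx", "cy" (the principal point, pixels), "D" ([k1, k2, p1, p2, k3] as OpenCV has them; the pictures are not rectified), "position" and "attitude" of the camera in the world. Camera axes: x right, y up, looking along -z (the intrinsics and any distortion apply to the point x, -y, -z); pixel columns grow to the right and rows downward; lengths in m; the calibration is good to about 2 mm. A picture is of the moment at which its call begins: read the wrist's pose just before it. camera_params takes no time and is no camera call; for the wrist camera it gives the pose at the moment of the call.
- bot.finish_job(): hands the job in; it is judged then, once.
The state is a dict: "clock": time; "joints": joint angles; "dq": joint speeds; "tau": joint torques, N m; "tool_pos": TCP position; "tcp_rot": TCP orientation; "ft_force": force on the tool from outside, world axes, zero at the start; "moment": the same for the moment, N m; "gripper_width": finger opening in m; "gripper_force": force on a finger pad.
Only numpy, scipy, OpenCV 4.12 (cv2) and the standard library are available. Lean on these libraries where they do the work, as an engineer would, in place of code of your own. Each camera call takes 0.05 s, during which the arm holds its last target. There are 200 camera calls.

## Working session

There is one attempt and no reset: what is moved stays moved. The work goes in short steps, Python scripts to look and compute and a tool call to move; the robot and the scene stay as the last step left them, time stands still between calls to the robot, and variables do not carry over. Pictures are saved under pics/ and viewed, at most 10 in all, crops included, and the job is handed in when it is done.

Besides the shell and the picture viewer there is one more tool, called after ">>>" in YAML: its name, and indented under it one key for each argument. move_arm: Moves the arm, as the interface text tells. Its arguments: {"type":"object","properties":{"increments":{"type":"array"}},"required":["increments"]}

```bash
mkdir -p pics; cat > h.py <<'E'
import numpy as np,cv2
from workcell import bot
def K(p):
    f=200/np.tan(np.radians(p["fov_y"])/2); return np.array([[f,0,p["cx"]],[0,f,p["cy"]],[0,0,1]])
F=np.diag([1.,-1,-1])
def pix2plane(p,uv,z):
    u=cv2.undistortPoints(np.array(uv,float).reshape(-1,1,2),K(p),np.array(p["D"],float)).reshape(-1,2)
    d=np.c_[u[:,0],-u[:,1],-np.ones(len(u))]@np.array(p["attitude"]).T
    c=np.array(p["position"]); return c+d*((z-c[2])/d[:,2])[:,None]
def proj(p,X):
    R=F@np.array(p["attitude"]).T; t=-R@np.array(p["position"])
    return cv2.projectPoints(np.array(X,float).reshape(-1,1,3),cv2.Rodrigues(R)[0],t,K(p),np.array(p["D"],float))[0].reshape(-1,2)
def snap(n,f):
    im=bot.grab_frame(n); cv2.imwrite("pics/"+f,im[:,:,::-1]); return im
E
python3 - <<'E'
from h import *
for n in("scene","top"):
    snap(n,n+"0.png"); p=bot.camera_params(n);print(n,p)
print(bot.state())
E
```

```text
scene {'fov_y': 49.036100351846144, 'cx': 325.02862256175086, 'cy': 206.96288394857885, 'D': array([-0.1081132,  0.       ,  0.       ,  0.       ,  0.       ]), 'position': array([1.23452539, 0.00905183, 1.2426098 ]), 'attitude': array([[-0.10691627, -0.84540463,  0.52331628],
       [ 0.99419447, -0.09730393,  0.04592704],
       [ 0.0120938 ,  0.5251885 ,  0.85089998]])}
top {'fov_y': 56.026328938845786, 'cx': 316.3235233479869, 'cy': 204.08100183667221, 'D': array([-0.03375918,  0.        ,  0.        ,  0.        ,  0.        ]), 'position': array([ 0.35814086, -0.06124638,  1.5540503 ]), 'attitude': array([[-0.00453043,  0.99404887, -0.10884076],
       [-0.99989745, -0.00598176, -0.01301167],
       [-0.0135853 ,  0.10877065,  0.99397404]])}
{'clock': 0.1, 'joints': array([-1.34881455,  0.57644158,  0.02482941,  1.43782863, -0.01500452,
        1.12898528, -0.056503  ]), 'dq': array([-0.00077378, -0.00211156, -0.00042572, -0.00314119, -0.00052593,
        0.00224771, -0.00080373]), 'tau': array([ 7.02778663e-03, -7.67303324e+01,  2.25858204e+00, -2.86605763e+01,
        1.59652589e-02,  8.56615923e-03,  2.00811485e-06]), 'tool_pos': array([0.20308935, 0.64341265, 0.3031311 ]), 'tcp_rot': array([[-9.53624718e-01,  3.00997919e-01, -3.86044284e-04],
       [ 3.00998160e-01,  9.53623652e-01, -1.42737354e-03],
       [-6.14955049e-05, -1.47737731e-03, -9.99998907e-01]]), 'ft_force': array([ 0.2975706 ,  0.06344965, -0.67263183]), 'moment': array([0.05252805, 0.01759912, 0.01460817]), 'gripper_force': 0.0, 'gripper_width': 0.08521309033662278}
```

View pics/top0.png

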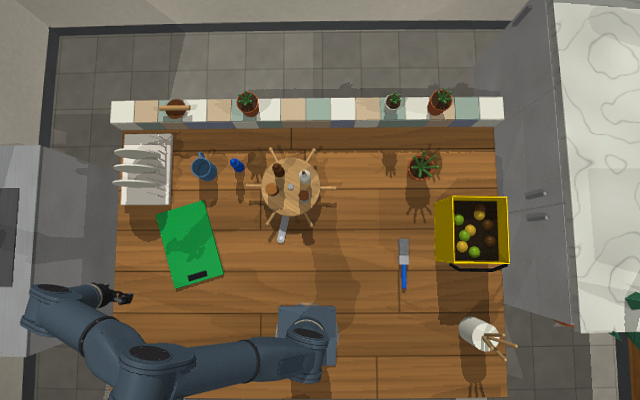

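View pics/scene0.png

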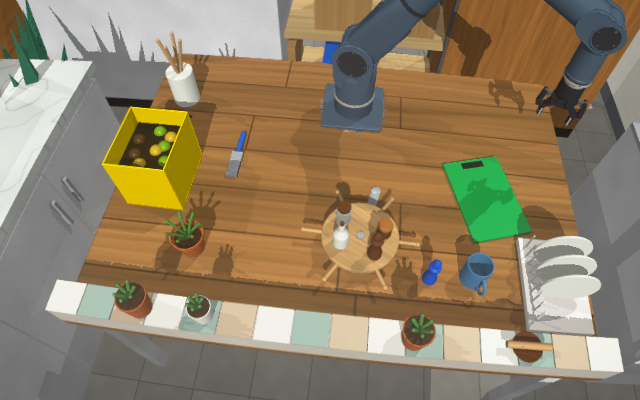

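The turntable is centred at about (291,186) in top and (360,237) in scene, with the tongue tip at about (282,240) in top. Mill candidates in top are the dark brown object (279,170), the brown one (271,189), the brownish one (303,195), and the blue look-alike (237,164), which is out. I'll check them in one close crop.

```bash
python3 - <<'E'
import cv2,numpy as np
a=cv2.imread("pics/top0.png")[140:250,225:355]; b=cv2.imread("pics/scene0.png")[180:300,295:425]
a=cv2.resize(a,(400,338),interpolation=cv2.INTER_CUBIC); b=cv2.resize(b,(400,369),interpolation=cv2.INTER_CUBIC)
a=cv2.copyMakeBorder(a,0,31,0,0,0)
cv2.imwrite("pics/c0.png",np.hstack([a,b]))
E
```

```text
(no output)
```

View pics/c0.png

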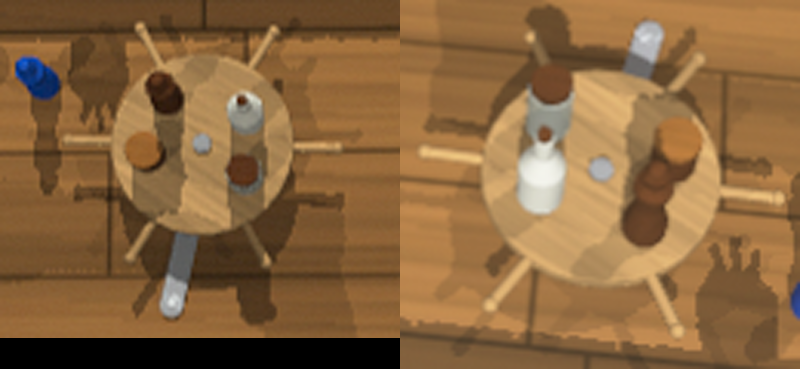

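The close crop shows the mill: dark, waisted, with a knob, at crop-left (165,93) and crop-right (645,220). The tub is orange-brown, the jar has a brown stopper and the cruet is white.

```bash
python3 - <<'E'
from h import *
from scipy.optimize import least_squares
s=400/130
T=lambda l:(np.array(l,float)+.5)/s-.5+[225,140]
S=lambda l:(np.array(l,float)-[400,0]+.5)/s-.5+[295,180]
pt,ps=bot.camera_params("top"),bot.camera_params("scene")
ht=pix2plane(pt,T([(140,28),(274,32),(338,147),(267,262),(130,257),(68,139)]),.054)
hs=pix2plane(ps,S([(489,305),(677,330),(781,198),(698,60),(531,37),(424,152)]),.054)
for h in(ht,hs):
    def r(v): 
        d=h[:,:2]-v[:2]; a=np.arctan2(d[:,1],d[:,0])
        return np.r_[np.hypot(*d.T)-.185, .185*np.sin(6*(a-v[2]))/6]
    c=h[:,:2].mean(0);d=h[0,:2]-c
    o=least_squares(r,[*c,np.arctan2(d[1],d[0])]).x
    print(o[:2],np.degrees(o[2])%60,np.hypot(*(h[:,:2]-o[:2]).T))
print("tip",pix2plane(pt,T([(171,308)]),.006),pix2plane(ps,S([(652,28)]),.006))
# mill: knob top z=.188 ; foot
print("mill knob",pix2plane(pt,T([(157,80)]),.183),pix2plane(ps,S([(656,172)]),.183))
print("foot scene",pix2plane(ps,S([(644,224)]),.075))
print("hub",pix2plane(pt,T([(202,144)]),.066),pix2plane(ps,S([(600,169)]),.066))
E
```

```text
[0.59558104 0.06229527] 27.949861045670186 [0.17688268 0.17604239 0.17765649 0.17746019 0.1762065  0.17778306]
[0.59751657 0.06202405] 27.95360820420317 [0.17752498 0.17626476 0.18067914 0.17513696 0.17772559 0.17791706]
tip [[0.38109008 0.10794136 0.006     ]] [[0.38129477 0.10925934 0.006     ]]
mill knob [[0.652911   0.10718692 0.183     ]] [[0.65785134 0.1055295  0.183     ]]
foot scene [[0.65686243 0.10644934 0.075     ]]
hub [[0.59273802 0.06215899 0.066     ]] [[0.59702985 0.06077867 0.066     ]]
```

>>> move_arm:
  increments:
    - {"tx": 305, "ty": -454, "tz": -53, "gripper": 0}
    - {"tx": 305, "ty": -454, "tz": -53, "gripper": 0}
    - {"tx": 305, "ty": -454, "tz": -53, "gripper": 0}
    - {"tx": 305, "ty": -454, "tz": -53, "gripper": 0}
    - {"tx": 305, "ty": -454, "tz": -53, "gripper": 0}
    - {"tx": 305, "ty": -454, "tz": -53, "gripper": 0}
    - {"tx": 305, "ty": -454, "tz": -53, "gripper": 0}
    - {"tx": 305, "ty": -454, "tz": -53, "gripper": 0}
    - {"tx": 305, "ty": -454, "tz": -53, "gripper": 0}
    - {"tx": 305, "ty": -454, "tz": -53, "gripper": 0}
    - {"tx": 305, "ty": -454, "tz": -53, "gripper": 0}
    - {"tx": 305, "ty": -454, "tz": -53, "gripper": 0}
    - {"tx": 305, "ty": -454, "tz": -53, "gripper": 0}
    - {"tx": 305, "ty": -454, "tz": -53, "gripper": 0}
    - {"tx": 305, "ty": -454, "tz": -53, "gripper": 0}
    - {"tx": 305, "ty": -454, "tz": -53, "gripper": 0}
    - {"tx": 305, "ty": -454, "tz": -53, "gripper": 0}
    - {"tx": 305, "ty": -454, "tz": -53, "gripper": 0}
    - {"tx": 305, "ty": -454, "tz": -53, "gripper": 0}

```text
$.increments[0]: bad value
```

```bash
python3 - <<'E'
from h import *
s=bot.state();print(s["clock"],s["tool_pos"],s["tcp_rot"][:,1],s["joints"],s["gripper_width"])
p=bot.camera_params("wrist"); w=snap("wrist","w1.png"); t=snap("top","t1.png")
tip=s["tool_pos"]+.073*s["tcp_rot"][:,2]; print(tip,proj(bot.camera_params("top"),[tip]))
a=np.array([.5965,.0622,.054]); 
for k in range(6):
    th=np.radians(28+60*k); print(28+60*k,proj(p,[a+.15*np.array([np.cos(th),np.sin(th),0])]).round())
c=cv2.resize(t[140:250,225:355],(473,400),interpolation=cv2.INTER_CUBIC)
cv2.imwrite("pics/c1.png",np.hstack([cv2.resize(w,(320,200)),np.zeros((200,7,3),np.uint8)])[:,:,::-1]) if 0 else cv2.imwrite("pics/c1.png",np.hstack([np.vstack([cv2.resize(w,(320,200)),np.zeros((200,320,3),np.uint8)]),c])[:,:,::-1])
E
```

```text
0.1 [0.20308935 0.64341265 0.3031311 ] [ 0.30099792  0.95362365 -0.00147738] [-1.34881455  0.57644158  0.02482941  1.43782863 -0.01500452  1.12898528
 -0.056503  ] 0.08521309033662278
[0.20306117 0.64330845 0.23013118] [[121.43527817 290.009547  ]]
28 [[100. 605.]]
88 [[108. 538.]]
148 [[ 12. 482.]]
208 [[-89. 503.]]
268 [[-82. 575.]]
328 [[ 10. 621.]]
```

View pics/c1.png

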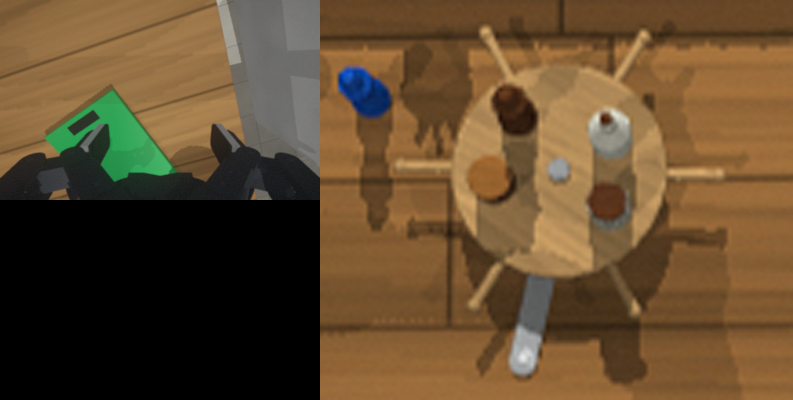

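The move was refused, so nothing has moved. I'll resend it with all the keys.

>>> move_arm:
  increments:
    - {"tx": 305, "ty": -454, "tz": -53, "wx": 0, "wy": 0, "wz": 0, "gripper": 0}
    - {"tx": 305, "ty": -454, "tz": -53, "wx": 0, "wy": 0, "wz": 0, "gripper": 0}
    - {"tx": 305, "ty": -454, "tz": -53, "wx": 0, "wy": 0, "wz": 0, "gripper": 0}
    - {"tx": 305, "ty": -454, "tz": -53, "wx": 0, "wy": 0, "wz": 0, "gripper": 0}
    - {"tx": 305, "ty": -454, "tz": -53, "wx": 0, "wy": 0, "wz": 0, "gripper": 0}
    - {"tx": 305, "ty": -454, "tz": -53, "wx": 0, "wy": 0, "wz": 0, "gripper": 0}
    - {"tx": 305, "ty": -454, "tz": -53, "wx": 0, "wy": 0, "wz": 0, "gripper": 0}
    - {"tx": 305, "ty": -454, "tz": -53, "wx": 0, "wy": 0, "wz": 0, "gripper": 0}
    - {"tx": 305, "ty": -454, "tz": -53, "wx": 0, "wy": 0, "wz": 0, "gripper": 0}
    - {"tx": 305, "ty": -454, "tz": -53, "wx": 0, "wy": 0, "wz": 0, "gripper": 0}
    - {"tx": 305, "ty": -454, "tz": -53, "wx": 0, "wy": 0, "wz": 0, "gripper": 0}
    - {"tx": 305, "ty": -454, "tz": -53, "wx": 0, "wy": 0, "wz": 0, "gripper": 0}
    - {"tx": 305, "ty": -454, "tz": -53, "wx": 0, "wy": 0, "wz": 0, "gripper": 0}
    - {"tx": 305, "ty": -454, "tz": -53, "wx": 0, "wy": 0, "wz": 0, "gripper": 0}
    - {"tx": 305, "ty": -454, "tz": -53, "wx": 0, "wy": 0, "wz": 0, "gripper": 0}
    - {"tx": 305, "ty": -454, "tz": -53, "wx": 0, "wy": 0, "wz": 0, "gripper": 0}
    - {"tx": 305, "ty": -454, "tz": -53, "wx": 0, "wy": 0, "wz": 0, "gripper": 0}
    - {"tx": 305, "ty": -454, "tz": -53, "wx": 0, "wy": 0, "wz": 0, "gripper": 0}
    - {"tx": 305, "ty": -454, "tz": -53, "wx": 0, "wy": 0, "wz": 0, "gripper": 0}

```text
clock: 1.78
tool_pos: [0.5076, 0.1911, 0.251]
tcp_rot: [[-0.954, 0.299, -0.0], [0.299, 0.954, 0.0], [0.0, 0.0, -1.0]]
ft_force: [1.0, 0.3, -0.5]
gripper_width: -0.0004
gripper_force: 0.0
```

```bash
python3 - <<'E'
from h import *
s=bot.state();print(s["clock"],s["tool_pos"],s["tcp_rot"][:,1],s["joints"],s["gripper_width"])
p=bot.camera_params("wrist"); w=snap("wrist","w2.png"); t=snap("top","t2.png")
tip=s["tool_pos"]+.073*s["tcp_rot"][:,2]; print(tip)
a=np.array([.5965,.0622,.054]); 
for k in range(6):
    th=np.radians(28+60*k); print(28+60*k,proj(p,[a+.15*np.array([np.cos(th),np.sin(th),0])]).round()/2)
c=cv2.resize(t[140:250,225:355],(473,400),interpolation=cv2.INTER_CUBIC)
cv2.imwrite("pics/c2.png",np.hstack([np.vstack([cv2.resize(w,(320,200)),np.zeros((200,320,3),np.uint8)]),c])[:,:,::-1])
E
```

```text
1.7833 [0.50755379 0.19114148 0.2510063 ] [2.98663343e-01 9.54358440e-01 4.18246579e-04] [-0.49634058  0.43679366  0.07209123  1.8630795  -0.04142632  0.84301809
  0.86406931] -0.0004004851556781877
[0.50754822 0.19117522 0.1780063 ]
28 [[165. 205.]]
88 [[187.  139.5]]
148 [[123.  80.]]
208 [[ 37.5 104. ]]
268 [[ 32.  177.5]]
328 [[ 94.5 220.5]]
```

View pics/c2.png

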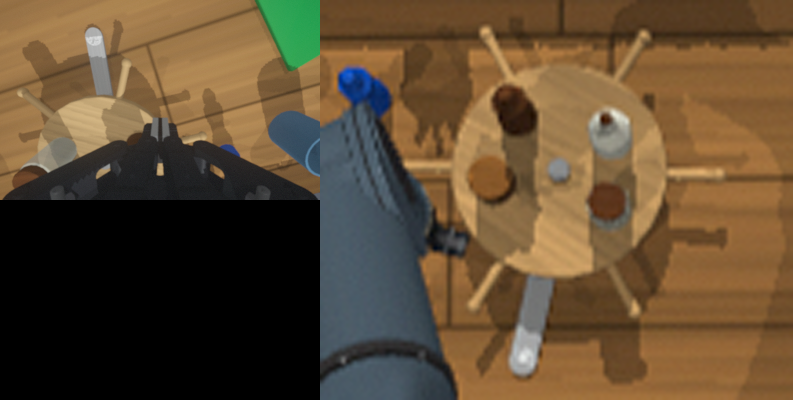

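In the wrist view the 148° handle is at (124,79), where I predicted it, and the closed fingers hang in the gap behind it. Lowering now, then pushing.

>>> move_arm:
  increments:
    - {"tx": 0, "ty": -2, "tz": -25, "wx": 0, "wy": 0, "wz": 0, "gripper": 0}
    - {"tx": 0, "ty": -2, "tz": -55, "wx": 0, "wy": 0, "wz": 0, "gripper": 0}
    - {"tx": 0, "ty": -2, "tz": -85, "wx": 0, "wy": 0, "wz": 0, "gripper": 0}
    - {"tx": 0, "ty": -2, "tz": -110, "wx": 0, "wy": 0, "wz": 0, "gripper": 0}
    - {"tx": 0, "ty": -2, "tz": -125, "wx": 0, "wy": 0, "wz": 0, "gripper": 0}
    - {"tx": 0, "ty": -2, "tz": -134, "wx": 0, "wy": 0, "wz": 0, "gripper": 0}
    - {"tx": 0, "ty": -2, "tz": -134, "wx": 0, "wy": 0, "wz": 0, "gripper": 0}
    - {"tx": 0, "ty": -2, "tz": -134, "wx": 0, "wy": 0, "wz": 0, "gripper": 0}

```text
clock: 2.55
tool_pos: [0.5083, 0.188, 0.1171]
tcp_rot: [[-0.954, 0.301, -0.0], [0.301, 0.954, -0.0], [0.0, -0.0, -1.0]]
ft_force: [0.6, 0.3, 0.2]
gripper_width: -0.0
gripper_force: 0.0
```

```bash
python3 - <<'E'
import numpy as np
a=np.array([596.5,62.2]);R=155
P=lambda t:a+R*np.array([np.cos(np.radians(t)),np.sin(np.radians(t))])
t=125
for call in range(7):
    print("from",t,(np.array([P(t+1.5*k)-P(t) for k in range(1,16)])).round().astype(int).tolist()); t+=22.5
E
```

```text
from 125 [[-3, -2], [-7, -5], [-10, -7], [-13, -10], [-16, -13], [-19, -15], [-22, -18], [-24, -21], [-27, -24], [-30, -27], [-32, -30], [-35, -34], [-37, -37], [-40, -40], [-42, -44]]
from 147.5 [[-2, -3], [-4, -7], [-6, -11], [-8, -14], [-10, -18], [-11, -21], [-13, -25], [-14, -29], [-16, -33], [-17, -37], [-18, -41], [-19, -44], [-20, -48], [-21, -52], [-22, -56]]
from 170.0 [[-1, -4], [-1, -8], [-2, -12], [-2, -16], [-2, -20], [-2, -24], [-2, -28], [-2, -32], [-2, -36], [-2, -40], [-1, -44], [-1, -48], [0, -52], [0, -56], [1, -60]]
from 192.5 [[1, -4], [2, -8], [3, -12], [4, -16], [6, -19], [7, -23], [9, -27], [10, -31], [12, -34], [14, -38], [16, -42], [18, -45], [20, -49], [22, -52], [24, -55]]
from 215.0 [[2, -3], [5, -7], [7, -10], [10, -13], [13, -16], [15, -19], [18, -22], [21, -24], [24, -27], [27, -30], [30, -32], [34, -35], [37, -37], [40, -40], [44, -42]]
from 237.5 [[3, -2], [7, -4], [11, -6], [14, -8], [18, -10], [21, -11], [25, -13], [29, -14], [33, -16], [37, -17], [41, -18], [44, -19], [48, -20], [52, -21], [56, -22]]
from 260.0 [[4, -1], [8, -1], [12, -2], [16, -2], [20, -2], [24, -2], [28, -2], [32, -2], [36, -2], [40, -2], [44, -1], [48, -1], [52, 0], [56, 0], [60, 1]]
```

>>> move_arm:
  increments:
    - {"tx": -3, "ty": -2, "tz": 0, "wx": 0, "wy": 0, "wz": 0, "gripper": 0}
    - {"tx": -7, "ty": -5, "tz": 0, "wx": 0, "wy": 0, "wz": 0, "gripper": 0}
    - {"tx": -10, "ty": -7, "tz": 0, "wx": 0, "wy": 0, "wz": 0, "gripper": 0}
    - {"tx": -13, "ty": -10, "tz": 0, "wx": 0, "wy": 0, "wz": 0, "gripper": 0}
    - {"tx": -16, "ty": -13, "tz": 0, "wx": 0, "wy": 0, "wz": 0, "gripper": 0}
    - {"tx": -19, "ty": -15, "tz": 0, "wx": 0, "wy": 0, "wz": 0, "gripper": 0}
    - {"tx": -22, "ty": -18, "tz": 0, "wx": 0, "wy": 0, "wz": 0, "gripper": 0}
    - {"tx": -24, "ty": -21, "tz": 0, "wx": 0, "wy": 0, "wz": 0, "gripper": 0}
    - {"tx": -27, "ty": -24, "tz": 0, "wx": 0, "wy": 0, "wz": 0, "gripper": 0}
    - {"tx": -30, "ty": -27, "tz": 0, "wx": 0, "wy": 0, "wz": 0, "gripper": 0}
    - {"tx": -32, "ty": -30, "tz": 0, "wx": 0, "wy": 0, "wz": 0, "gripper": 0}
    - {"tx": -35, "ty": -34, "tz": 0, "wx": 0, "wy": 0, "wz": 0, "gripper": 0}
    - {"tx": -37, "ty": -37, "tz": 0, "wx": 0, "wy": 0, "wz": 0, "gripper": 0}
    - {"tx": -40, "ty": -40, "tz": 0, "wx": 0, "wy": 0, "wz": 0, "gripper": 0}
    - {"tx": -42, "ty": -44, "tz": 0, "wx": 0, "wy": 0, "wz": 0, "gripper": 0}

```text
clock: 3.8
tool_pos: [0.4659, 0.1436, 0.1169]
tcp_rot: [[-0.954, 0.301, 0.0], [0.301, 0.954, 0.0], [-0.0, 0.0, -1.0]]
ft_force: [0.8, -0.4, 0.8]
gripper_width: 0.0
gripper_force: 0.3
```

```bash
python3 - <<'E'
from h import *
s=bot.state();print(s["tool_pos"],s["ft_force"],s["joints"])
t=snap("top","t3.png");w=snap("wrist","w3.png")
c=cv2.resize(t[140:250,225:355],(473,400),interpolation=cv2.INTER_CUBIC)
cv2.imwrite("pics/c3.png",np.hstack([np.vstack([cv2.resize(w,(320,200)),np.zeros((200,320,3),np.uint8)]),c])[:,:,::-1])
E
```

```text
[0.46594089 0.14355037 0.11690773] [ 0.76228923 -0.4326367   0.79808093] [-0.42115746  0.57576909  0.03822203  2.12956629 -0.04940485  0.43692716
  0.92091842]
```

View pics/c3.png

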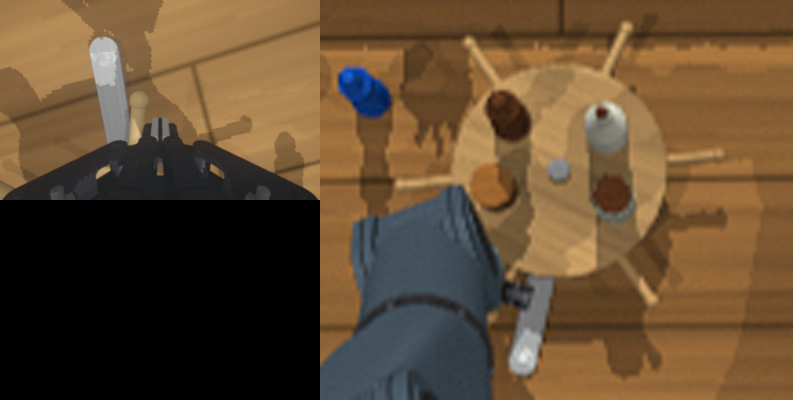

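The push works: the disc has turned a few degrees anticlockwise and everything on it is still upright. Continuing at a slightly smaller radius.

>>> move_arm:
  increments:
    - {"tx": -1, "ty": -3, "tz": 0, "wx": 0, "wy": 0, "wz": 0, "gripper": 0}
    - {"tx": -3, "ty": -7, "tz": 0, "wx": 0, "wy": 0, "wz": 0, "gripper": 0}
    - {"tx": -4, "ty": -11, "tz": 0, "wx": 0, "wy": 0, "wz": 0, "gripper": 0}
    - {"tx": -6, "ty": -14, "tz": 0, "wx": 0, "wy": 0, "wz": 0, "gripper": 0}
    - {"tx": -7, "ty": -18, "tz": 0, "wx": 0, "wy": 0, "wz": 0, "gripper": 0}
    - {"tx": -8, "ty": -21, "tz": 0, "wx": 0, "wy": 0, "wz": 0, "gripper": 0}
    - {"tx": -9, "ty": -25, "tz": 0, "wx": 0, "wy": 0, "wz": 0, "gripper": 0}
    - {"tx": -10, "ty": -29, "tz": 0, "wx": 0, "wy": 0, "wz": 0, "gripper": 0}
    - {"tx": -11, "ty": -33, "tz": 0, "wx": 0, "wy": 0, "wz": 0, "gripper": 0}
    - {"tx": -12, "ty": -37, "tz": 0, "wx": 0, "wy": 0, "wz": 0, "gripper": 0}
    - {"tx": -13, "ty": -41, "tz": 0, "wx": 0, "wy": 0, "wz": 0, "gripper": 0}
    - {"tx": -14, "ty": -44, "tz": 0, "wx": 0, "wy": 0, "wz": 0, "gripper": 0}
    - {"tx": -15, "ty": -48, "tz": 0, "wx": 0, "wy": 0, "wz": 0, "gripper": 0}
    - {"tx": -16, "ty": -52, "tz": 0, "wx": 0, "wy": 0, "wz": 0, "gripper": 0}
    - {"tx": -17, "ty": -56, "tz": 0, "wx": 0, "wy": 0, "wz": 0, "gripper": 0}

```text
clock: 5.15
tool_pos: [0.4492, 0.0873, 0.1169]
tcp_rot: [[-0.954, 0.301, 0.0], [0.301, 0.954, 0.0], [-0.0, 0.0, -1.0]]
ft_force: [0.7, 0.2, 0.7]
gripper_width: 0.0
gripper_force: 0.3
```

>>> move_arm:
  increments:
    - {"tx": -1, "ty": -4, "tz": 0, "wx": 0, "wy": 0, "wz": 0, "gripper": 0}
    - {"tx": -1, "ty": -8, "tz": 0, "wx": 0, "wy": 0, "wz": 0, "gripper": 0}
    - {"tx": -2, "ty": -12, "tz": 0, "wx": 0, "wy": 0, "wz": 0, "gripper": 0}
    - {"tx": -2, "ty": -16, "tz": 0, "wx": 0, "wy": 0, "wz": 0, "gripper": 0}
    - {"tx": -2, "ty": -20, "tz": 0, "wx": 0, "wy": 0, "wz": 0, "gripper": 0}
    - {"tx": -2, "ty": -24, "tz": 0, "wx": 0, "wy": 0, "wz": 0, "gripper": 0}
    - {"tx": -2, "ty": -28, "tz": 0, "wx": 0, "wy": 0, "wz": 0, "gripper": 0}
    - {"tx": -2, "ty": -32, "tz": 0, "wx": 0, "wy": 0, "wz": 0, "gripper": 0}
    - {"tx": -2, "ty": -36, "tz": 0, "wx": 0, "wy": 0, "wz": 0, "gripper": 0}
    - {"tx": -2, "ty": -40, "tz": 0, "wx": 0, "wy": 0, "wz": 0, "gripper": 0}
    - {"tx": -1, "ty": -44, "tz": 0, "wx": 0, "wy": 0, "wz": 0, "gripper": 0}
    - {"tx": -1, "ty": -48, "tz": 0, "wx": 0, "wy": 0, "wz": 0, "gripper": 0}
    - {"tx": 0, "ty": -52, "tz": 0, "wx": 0, "wy": 0, "wz": 0, "gripper": 0}
    - {"tx": 0, "ty": -56, "tz": 0, "wx": 0, "wy": 0, "wz": 0, "gripper": 0}
    - {"tx": 1, "ty": -60, "tz": 0, "wx": 0, "wy": 0, "wz": 0, "gripper": 0}

```text
clock: 6.4
tool_pos: [0.4501, 0.0273, 0.1169]
tcp_rot: [[-0.954, 0.301, -0.0], [0.301, 0.954, -0.0], [0.0, -0.0, -1.0]]
ft_force: [0.4, 0.8, 0.1]
gripper_width: 0.0004
gripper_force: 0.3
```

```bash
python3 - <<'E'
from h import *
s=bot.state();d=s["tool_pos"][:2]-[.5965,.0622];print(s["clock"],s["tool_pos"],s["ft_force"],s["joints"],np.hypot(*d),np.degrees(np.arctan2(d[1],d[0]))%360)
a=np.array([596.5,62.2])
P=lambda t,R=153:a+R*np.array([np.cos(np.radians(t)),np.sin(np.radians(t))])
p=s["tool_pos"][:2]*1000;t=np.degrees(np.arctan2(d[1],d[0]))%360
for call in range(3):
    print("from",t,(np.array([P(t+1.5*k)-p for k in range(1,21)])).round().astype(int).tolist()); t+=30;p=P(t)
E
```

```text
6.4 [0.45010293 0.02728485 0.11688101] [0.38323956 0.80182034 0.05442706] [-0.16769005  0.54451147  0.00439672  2.21936953 -0.00615431  0.37792896
  1.10680577] 0.15050305048142898 193.41423830161065
from 193.41423830161065 [[-1, -4], [0, -8], [1, -12], [2, -16], [3, -20], [5, -23], [7, -27], [8, -31], [10, -34], [12, -38], [14, -41], [16, -45], [18, -48], [20, -52], [22, -55], [25, -58], [27, -61], [30, -64], [33, -67], [35, -70]]
from 223.41423830161065 [[3, -3], [6, -6], [9, -8], [12, -11], [15, -14], [18, -16], [21, -18], [24, -21], [28, -23], [31, -25], [34, -27], [38, -29], [41, -31], [45, -33], [49, -35], [52, -36], [56, -38], [60, -39], [64, -40], [67, -41]]
from 253.41423830161065 [[4, -1], [8, -2], [12, -3], [16, -4], [20, -4], [23, -5], [27, -6], [31, -6], [35, -6], [39, -6], [43, -6], [47, -6], [51, -6], [55, -6], [59, -6], [63, -5], [67, -5], [71, -4], [75, -3], [79, -2]]
```

>>> move_arm:
  increments:
    - {"tx": 0, "ty": -4, "tz": 0, "wx": 0, "wy": 0, "wz": 0, "gripper": 0}
    - {"tx": 0, "ty": -8, "tz": 0, "wx": 0, "wy": 0, "wz": 0, "gripper": 0}
    - {"tx": 1, "ty": -12, "tz": 0, "wx": 0, "wy": 0, "wz": 0, "gripper": 0}
    - {"tx": 2, "ty": -16, "tz": 0, "wx": 0, "wy": 0, "wz": 0, "gripper": 0}
    - {"tx": 3, "ty": -20, "tz": 0, "wx": 0, "wy": 0, "wz": 0, "gripper": 0}
    - {"tx": 5, "ty": -23, "tz": 0, "wx": 0, "wy": 0, "wz": 0, "gripper": 0}
    - {"tx": 7, "ty": -27, "tz": 0, "wx": 0, "wy": 0, "wz": 0, "gripper": 0}
    - {"tx": 8, "ty": -31, "tz": 0, "wx": 0, "wy": 0, "wz": 0, "gripper": 0}
    - {"tx": 10, "ty": -34, "tz": 0, "wx": 0, "wy": 0, "wz": 0, "gripper": 0}
    - {"tx": 12, "ty": -38, "tz": 0, "wx": 0, "wy": 0, "wz": 0, "gripper": 0}
    - {"tx": 14, "ty": -41, "tz": 0, "wx": 0, "wy": 0, "wz": 0, "gripper": 0}
    - {"tx": 16, "ty": -45, "tz": 0, "wx": 0, "wy": 0, "wz": 0, "gripper": 0}
    - {"tx": 18, "ty": -48, "tz": 0, "wx": 0, "wy": 0, "wz": 0, "gripper": 0}
    - {"tx": 20, "ty": -52, "tz": 0, "wx": 0, "wy": 0, "wz": 0, "gripper": 0}
    - {"tx": 22, "ty": -55, "tz": 0, "wx": 0, "wy": 0, "wz": 0, "gripper": 0}
    - {"tx": 25, "ty": -58, "tz": 0, "wx": 0, "wy": 0, "wz": 0, "gripper": 0}
    - {"tx": 27, "ty": -61, "tz": 0, "wx": 0, "wy": 0, "wz": 0, "gripper": 0}
    - {"tx": 30, "ty": -64, "tz": 0, "wx": 0, "wy": 0, "wz": 0, "gripper": 0}
    - {"tx": 33, "ty": -67, "tz": 0, "wx": 0, "wy": 0, "wz": 0, "gripper": 0}
    - {"tx": 35, "ty": -70, "tz": 0, "wx": 0, "wy": 0, "wz": 0, "gripper": 0}

```text
clock: 8.07
tool_pos: [0.4857, -0.0426, 0.1169]
tcp_rot: [[-0.954, 0.301, 0.0], [0.301, 0.954, 0.0], [-0.0, 0.0, -1.0]]
ft_force: [0.1, 0.5, 0.3]
gripper_width: 0.0002
gripper_force: 0.3
```

>>> move_arm:
  increments:
    - {"tx": 3, "ty": -3, "tz": 0, "wx": 0, "wy": 0, "wz": 0, "gripper": 0}
    - {"tx": 6, "ty": -6, "tz": 0, "wx": 0, "wy": 0, "wz": 0, "gripper": 0}
    - {"tx": 9, "ty": -8, "tz": 0, "wx": 0, "wy": 0, "wz": 0, "gripper": 0}
    - {"tx": 12, "ty": -11, "tz": 0, "wx": 0, "wy": 0, "wz": 0, "gripper": 0}
    - {"tx": 15, "ty": -14, "tz": 0, "wx": 0, "wy": 0, "wz": 0, "gripper": 0}
    - {"tx": 18, "ty": -16, "tz": 0, "wx": 0, "wy": 0, "wz": 0, "gripper": 0}
    - {"tx": 21, "ty": -18, "tz": 0, "wx": 0, "wy": 0, "wz": 0, "gripper": 0}
    - {"tx": 24, "ty": -21, "tz": 0, "wx": 0, "wy": 0, "wz": 0, "gripper": 0}
    - {"tx": 28, "ty": -23, "tz": 0, "wx": 0, "wy": 0, "wz": 0, "gripper": 0}
    - {"tx": 31, "ty": -25, "tz": 0, "wx": 0, "wy": 0, "wz": 0, "gripper": 0}
    - {"tx": 34, "ty": -27, "tz": 0, "wx": 0, "wy": 0, "wz": 0, "gripper": 0}
    - {"tx": 38, "ty": -29, "tz": 0, "wx": 0, "wy": 0, "wz": 0, "gripper": 0}
    - {"tx": 41, "ty": -31, "tz": 0, "wx": 0, "wy": 0, "wz": 0, "gripper": 0}
    - {"tx": 45, "ty": -33, "tz": 0, "wx": 0, "wy": 0, "wz": 0, "gripper": 0}
    - {"tx": 49, "ty": -35, "tz": 0, "wx": 0, "wy": 0, "wz": 0, "gripper": 0}
    - {"tx": 52, "ty": -36, "tz": 0, "wx": 0, "wy": 0, "wz": 0, "gripper": 0}
    - {"tx": 56, "ty": -38, "tz": 0, "wx": 0, "wy": 0, "wz": 0, "gripper": 0}

```text
clock: 9.48
tool_pos: [0.5414, -0.0803, 0.1169]
tcp_rot: [[-0.954, 0.301, -0.0], [0.301, 0.954, 0.0], [0.0, -0.0, -1.0]]
ft_force: [-0.9, 1.6, -0.5]
gripper_width: -0.0001
gripper_force: 0.3
```

```bash
python3 - <<'E'
from h import *
s=bot.state();d=s["tool_pos"][:2]-[.5965,.0622];print(s["clock"],s["tool_pos"],s["ft_force"],s["joints"],np.hypot(*d),np.degrees(np.arctan2(d[1],d[0]))%360)
a=snap("top","t4.png");b=snap("scene","s4.png")
a=cv2.resize(a[140:250,225:355],(400,338),interpolation=cv2.INTER_CUBIC); b=cv2.resize(b[180:300,295:425],(400,369),interpolation=cv2.INTER_CUBIC)
cv2.imwrite("pics/c4.png",np.hstack([cv2.copyMakeBorder(a,0,31,0,0,0),b])[:,:,::-1])
E
```

```text
9.4833 [ 0.54139869 -0.08033226  0.11685526] [-0.91767127  1.55224556 -0.53988305] [ 0.07816665  0.62818698 -0.02507998  1.97571433  0.02866451  0.53832323
  1.29838144] 0.1528122991232181 248.86408067110875
```

View pics/c4.png

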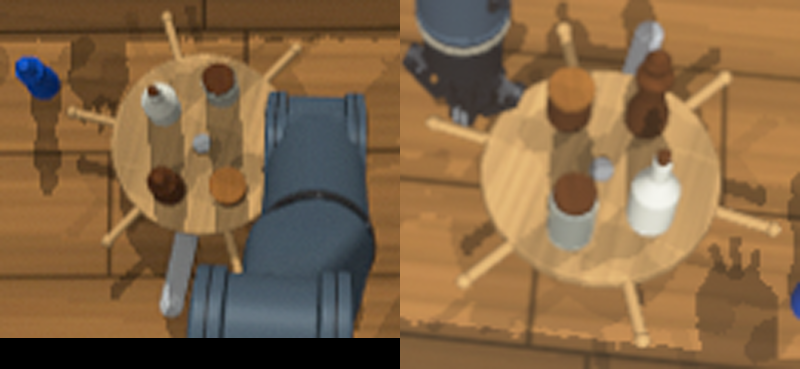

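The mill has come round to crop-left (165,186), about 25° short of the tongue. Measuring what is left.

```bash
cat > m.py <<'E'
from h import *
s=400/130
T=lambda l:(np.array(l,float)+.5)/s-.5+[225,140]
S=lambda l:(np.array(l,float)-[400,0]+.5)/s-.5+[295,180]
pt,ps=bot.camera_params("top"),bot.camera_params("scene")
def ang(h,c=(.5965,.0622)):
    d=h[:,:2]-c; return np.degrees(np.arctan2(d[:,1],d[:,0]))%360, np.hypot(*d.T)
E
python3 - <<'E'
from m import *
print(ang(pix2plane(ps,S([(464,282),(642,340),(777,230),(724,77),(565,31),(432,124)]),.054)))
print(ang(pix2plane(pt,T([(168,17),(296,47),(73,110),(107,242)]),.054)))
print("mill foot",ang(pix2plane(ps,S([(646,122)]),.075)),"start",ang(pix2plane(ps,S([(644,224)]),.075)))
print("knob",ang(pix2plane(pt,T([(173,178)]),.183)),ang(pix2plane(ps,S([(656,60)]),.183)),"tongue",ang(pix2plane(pt,T([(171,308)]),.006)),ang(pix2plane(ps,S([(652,28)]),.006)))
E
```

```text
(array([317.00287989,  16.48495262,  76.53279381, 136.83527971,
       196.25763501, 257.58809137]), array([0.17809683, 0.1773794 , 0.18142346, 0.17695953, 0.17444842,
       0.17840304]))
(array([ 15.46233633, 315.91265521,  75.39562942, 136.25663976]), array([0.17576761, 0.17709881, 0.17747871, 0.18012338]))
mill foot (array([142.56626345]), array([0.06680627])) start (array([36.24368963]), array([0.07484402]))
knob (array([158.4862084]), array([0.06783979])) (array([146.40531177]), array([0.06880897])) tongue (array([168.01156203]), array([0.22021287])) (array([167.66518251]), array([0.22029042]))
```

>>> move_arm:
  increments:
    - {"tx": 4, "ty": -1, "tz": 0, "wx": 0, "wy": 0, "wz": 0, "gripper": 0}
    - {"tx": 8, "ty": -3, "tz": 0, "wx": 0, "wy": 0, "wz": 0, "gripper": 0}
    - {"tx": 12, "ty": -4, "tz": 0, "wx": 0, "wy": 0, "wz": 0, "gripper": 0}
    - {"tx": 15, "ty": -5, "tz": 0, "wx": 0, "wy": 0, "wz": 0, "gripper": 0}
    - {"tx": 19, "ty": -6, "tz": 0, "wx": 0, "wy": 0, "wz": 0, "gripper": 0}
    - {"tx": 23, "ty": -7, "tz": 0, "wx": 0, "wy": 0, "wz": 0, "gripper": 0}
    - {"tx": 27, "ty": -8, "tz": 0, "wx": 0, "wy": 0, "wz": 0, "gripper": 0}
    - {"tx": 31, "ty": -8, "tz": 0, "wx": 0, "wy": 0, "wz": 0, "gripper": 0}
    - {"tx": 35, "ty": -9, "tz": 0, "wx": 0, "wy": 0, "wz": 0, "gripper": 0}
    - {"tx": 39, "ty": -9, "tz": 0, "wx": 0, "wy": 0, "wz": 0, "gripper": 0}
    - {"tx": 43, "ty": -10, "tz": 0, "wx": 0, "wy": 0, "wz": 0, "gripper": 0}
    - {"tx": 45, "ty": -10, "tz": 0, "wx": 0, "wy": 0, "wz": 0, "gripper": 0}
    - {"tx": 47, "ty": -10, "tz": 0, "wx": 0, "wy": 0, "wz": 0, "gripper": 0}
    - {"tx": 47, "ty": -10, "tz": 0, "wx": 0, "wy": 0, "wz": 0, "gripper": 0}

```text
clock: 10.75
tool_pos: [0.5886, -0.0903, 0.1169]
tcp_rot: [[-0.954, 0.301, 0.0], [0.301, 0.954, -0.0], [-0.0, 0.0, -1.0]]
ft_force: [-0.3, -0.1, 0.3]
gripper_width: -0.0001
gripper_force: 0.0
```

```bash
python3 - <<'E'
from h import *
s=bot.state();d=s["tool_pos"][:2]-[.5965,.0622];print(s["clock"],s["tool_pos"],np.degrees(np.arctan2(d[1],d[0]))%360)
a=snap("top","t5.png");b=snap("scene","s5.png")
a=cv2.resize(a[140:250,225:355],(400,338),interpolation=cv2.INTER_CUBIC); b=cv2.resize(b[180:300,295:425],(400,369),interpolation=cv2.INTER_CUBIC)
cv2.imwrite("pics/c5.png",np.hstack([cv2.copyMakeBorder(a,0,31,0,0,0),b])[:,:,::-1])
E
```

```text
10.75 [ 0.58863947 -0.0903055   0.1168799 ] 267.0494360485661
```

View pics/c5.png

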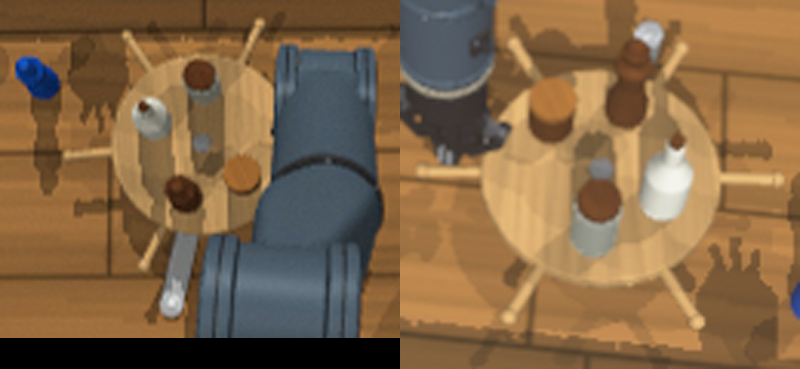

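```bash
cat > mill.py <<'E'
from m import *
import sys
from scipy.optimize import minimize_scalar
def run(tag,g):
    for n,p,box in(("top",pt,(140,250,225,300)),("scene",ps,(180,300,345,425))):
        im=cv2.imread(f"pics/{n[0]}{tag}.png").astype(int); B,G,R=im[...,0],im[...,1],im[...,2]
        hsv=cv2.cvtColor(im.astype(np.uint8),cv2.COLOR_BGR2HSV)
        # pixels near predicted axis, dark, reddish saturated
        def ax(th,r=.07): 
            t=np.radians(th); return proj(p,[[.5965+r*np.cos(t),.0622+r*np.sin(t),z] for z in np.linspace(.066,.185,25)])
        A=ax(g); yy,xx=np.mgrid[:400,:640]
        dist=np.min(np.hypot(xx[...,None]-A[:,0],yy[...,None]-A[:,1]),-1)
        m=(dist<9)&(R<110)&(hsv[...,1]>110)&(R-B>20)
        k,lab,st,_=cv2.connectedComponentsWithStats(m.astype(np.uint8)); j=1+np.argmax(st[1:,4]); m=lab==j
        q=np.argwhere(m)[:,::-1].astype(float); c=q.mean(0)
        def f(th,r=.07):
            A=ax(th,r); d=A[-1]-A[0]; d/=np.hypot(*d); w=c-A[0]; return w[0]*d[1]-w[1]*d[0]
        ths=np.linspace(g-15,g+15,601)
        for r in(.067,.07,.073):
            v=np.abs([f(t,r) for t in ths]); print(n,len(q),c.round(1),r,ths[v.argmin()].round(2),v.min().round(2))
        # tongue: bright gray pixels
        t=np.radians(168); L=proj(p,[[.5965+r*np.cos(t),.0622+r*np.sin(t),.006] for r in np.linspace(.135,.235,30)])
        dd=np.min(np.hypot(xx[...,None]-L[:,0],yy[...,None]-L[:,1]),-1)
        mt=(dd<6)&(hsv[...,1]<60)&(R>75)
        k,lab,st,_=cv2.connectedComponentsWithStats(mt.astype(np.uint8))
        q=np.argwhere(lab==1+np.argmax(st[1:,4]))[:,::-1]; X=pix2plane(p,q,.006); a,r=ang(X)
        vx=cv2.fitLine(X[:,:2].astype(np.float32),cv2.DIST_L2,0,.001,.001).ravel()
        nrm=np.array([-vx[1],vx[0]]); print(n,"tongue",len(q),"bearing",a.mean(),"line dir",np.degrees(np.arctan2(vx[1],vx[0]))%180,"axis offset mm",1000*nrm@(np.array([.5965,.0622])-vx[2:]),r.max())
run(sys.argv[1],float(sys.argv[2]))
E
python3 mill.py 0 36.8 ; echo; python3 mill.py 5 162.5
python3 - <<'E'
from m import *
print(ang(pix2plane(ps,S([(508,317),(698,321),(778,179),(683,47),(514,43),(422,171)]),.054)))
E
```

```text
top 118 [284.3 202.9] 0.067 148.5 0.0
top 118 [284.3 202.9] 0.07 155.15 0.0
top 118 [284.3 202.9] 0.073 160.0 0.0
top tongue 200 bearing 167.89414274321354 line dir 167.51709 axis offset mm 1.1192812083318033 0.23113967534469662
scene 250 [368.7 208.6] 0.067 164.55 0.0
scene 250 [368.7 208.6] 0.07 164.95 0.0
scene 250 [368.7 208.6] 0.073 165.35 0.0
scene tongue 76 bearing 167.38245663025472 line dir 14.102748 axis offset mm -93.71230883614635 0.22897032449402666
(array([334.6513428 ,  35.00941819,  94.67515523, 154.53197336,
       214.71459625, 275.27812607]), array([0.17809076, 0.17769862, 0.17803293, 0.17904126, 0.17765731,
       0.17784074]))[ WARN:0@0.536] global loadsave.cpp:275 findDecoder imread_('pics/t0.png'): can't open/read file: check file path/integrity
Traceback (most recent call last):
  File "mill.py", line 29, in <module>
    run(sys.argv[1],float(sys.argv[2]))
    ~~~^^^^^^^^^^^^^^^^^^^^^^^^^^^^^^^^
  File "mill.py", line 6, in run
    im=cv2.imread(f"pics/{n[0]}{tag}.png").astype(int); B,G,R=im[...,0],im[...,1],im[...,2]
       ^^^^^^^^^^^^^^^^^^^^^^^^^^^^^^^^^^^^^^^^^^
AttributeError: 'NoneType' object has no attribute 'astype'
```

```bash
cp pics/top0.png pics/t0.png; cp pics/scene0.png pics/s0.png; cat > fit.py <<'E'
from m import *
import sys
from scipy.optimize import minimize
prof=[(0,22),(10,22),(30,20),(50,15),(65,12),(80,17),(95,19),(105,15),(112,9),(120,9),(125,4)]
cs=np.linspace(0,2*np.pi,24,endpoint=False)
U=8
def sil(p,x,y,off):
    m=np.zeros((60*U,60*U),np.uint8); prev=None
    zs=np.arange(0,126,5); rs=np.interp(zs,*zip(*prof))/1000
    for z,r in zip(zs/1000,rs):
        q=(proj(p,np.c_[x+r*np.cos(cs),y+r*np.sin(cs),np.full(24,.063+z)])-off+.5)*U
        h=q if prev is None else np.r_[q,prev]; prev=q
        cv2.fillConvexPoly(m,cv2.convexHull(h.astype(np.float32)).astype(np.int32),1)
    return cv2.resize(m.astype(np.float32),(60,60),interpolation=cv2.INTER_AREA)
def fit(tag,g):
    t=np.radians(g); x0=.5965+.07*np.cos(t),.0622+.07*np.sin(t)
    for n,p in(("top",pt),("scene",ps)):
        c=proj(p,[[*x0,.12]])[0]; off=np.floor(c)-30; o=off.astype(int)
        im=cv2.imread(f"pics/{n[0]}{tag}.png")[o[1]:o[1]+60,o[0]:o[0]+60]; h=cv2.cvtColor(im,cv2.COLOR_BGR2HSV)
        s0=cv2.dilate((sil(p,*x0,off)>0).astype(np.uint8),np.ones((9,9)))
        m=((im[...,2]<105)&(h[...,1]>130)&(s0>0)).astype(np.uint8)
        k,lab,st,_=cv2.connectedComponentsWithStats(m); m=(lab==1+np.argmax(st[1:,4])).astype(np.float32)
        b=minimize(lambda v:np.abs(sil(p,v[0],v[1],off)-m).sum(),x0,method="Nelder-Mead",options=dict(initial_simplex=[x0,(x0[0]+.008,x0[1]),(x0[0],x0[1]+.008)]))
        print(tag,n,m.sum(),sil(p,*b.x,off).sum(),"err",b.fun,b.x.round(4),[v.round(4) for v in ang(b.x[None])])
for a in sys.argv[1:]: fit(*[(x,float(y)) for x,y in [a.split(":")]][0])
E
python3 fit.py 0:36.8 4:145 5:163.5
```

```text
0 top 126.0 142.75 err 18.125 [0.651  0.1071] [array([39.5191]), array([0.0706])]
0 scene 246.0 347.70312 err 168.890625 [0.651  0.1079] [array([39.9358]), array([0.0711])]
4 top 124.0 130.29688 err 12.953125 [0.5333 0.1037] [array([146.7187]), array([0.0756])]
4 scene 179.0 338.53125 err 160.1875 [0.5356 0.1016] [array([147.0725]), array([0.0725])]
5 top 113.0 127.21875 err 15.875 [0.5217 0.0831] [array([164.4113]), array([0.0776])]
5 scene 160.0 336.625 err 176.625 [0.5249 0.0811] [array([165.2326]), array([0.074])]
```

About 4° remain: the mill is at roughly 164° and the tongue at 167.8°. Pushing 11 mm more, then backing off, lifting and clearing the view.

>>> move_arm:
  increments:
    - {"tx": 2, "ty": 0, "tz": 0, "wx": 0, "wy": 0, "wz": 0, "gripper": 0}
    - {"tx": 5, "ty": 0, "tz": 0, "wx": 0, "wy": 0, "wz": 0, "gripper": 0}
    - {"tx": 8, "ty": 0, "tz": 0, "wx": 0, "wy": 0, "wz": 0, "gripper": 0}
    - {"tx": 10, "ty": 0, "tz": 0, "wx": 0, "wy": 0, "wz": 0, "gripper": 0}
    - {"tx": 11, "ty": 0, "tz": 0, "wx": 0, "wy": 0, "wz": 0, "gripper": 0}
    - {"tx": 11, "ty": 0, "tz": 0, "wx": 0, "wy": 0, "wz": 0, "gripper": 0}
    - {"tx": 11, "ty": 0, "tz": 0, "wx": 0, "wy": 0, "wz": 0, "gripper": 0}
    - {"tx": 3, "ty": 0, "tz": 0, "wx": 0, "wy": 0, "wz": 0, "gripper": 0}
    - {"tx": -10, "ty": 0, "tz": 0, "wx": 0, "wy": 0, "wz": 0, "gripper": 0}
    - {"tx": -15, "ty": 0, "tz": 0, "wx": 0, "wy": 0, "wz": 0, "gripper": 0}
    - {"tx": -15, "ty": 0, "tz": 0, "wx": 0, "wy": 0, "wz": 0, "gripper": 0}
    - {"tx": -15, "ty": 0, "tz": 35, "wx": 0, "wy": 0, "wz": 0, "gripper": 0}
    - {"tx": -15, "ty": 0, "tz": 75, "wx": 0, "wy": 0, "wz": 0, "gripper": 0}
    - {"tx": -15, "ty": 0, "tz": 115, "wx": 0, "wy": 0, "wz": 0, "gripper": 0}
    - {"tx": -15, "ty": 0, "tz": 150, "wx": 0, "wy": 0, "wz": 0, "gripper": 0}

```text
clock: 12.1
tool_pos: [0.5735, -0.0903, 0.2696]
tcp_rot: [[-0.954, 0.301, 0.002], [0.301, 0.954, -0.0], [-0.001, 0.0, -1.0]]
ft_force: [0.8, 0.2, 1.3]
gripper_width: -0.0002
gripper_force: 0.0
```

>>> move_arm:
  increments:
    - {"tx": -20, "ty": -35, "tz": 0, "wx": 0, "wy": 0, "wz": 0, "gripper": 0}
    - {"tx": -40, "ty": -70, "tz": 0, "wx": 0, "wy": 0, "wz": 0, "gripper": 0}
    - {"tx": -60, "ty": -105, "tz": 0, "wx": 0, "wy": 0, "wz": 0, "gripper": 0}
    - {"tx": -70, "ty": -140, "tz": 0, "wx": 0, "wy": 0, "wz": 0, "gripper": 0}
    - {"tx": -70, "ty": -175, "tz": 0, "wx": 0, "wy": 0, "wz": 0, "gripper": 0}
    - {"tx": -70, "ty": -200, "tz": 0, "wx": 0, "wy": 0, "wz": 0, "gripper": 0}
    - {"tx": -70, "ty": -200, "tz": 0, "wx": 0, "wy": 0, "wz": 0, "gripper": 0}

```text
clock: 12.68
tool_pos: [0.5019, -0.2969, 0.2672]
tcp_rot: [[-0.951, 0.308, 0.0], [0.308, 0.951, -0.004], [-0.002, -0.004, -1.0]]
ft_force: [0.3, -0.3, 0.2]
gripper_width: -0.0001
gripper_force: 0.0
```

```bash
python3 - <<'E'
from h import *
s=bot.state();print(s["clock"],s["tool_pos"])
a=snap("top","t6.png");b=snap("scene","s6.png")
a=cv2.resize(a[140:250,225:355],(400,338),interpolation=cv2.INTER_CUBIC); b=cv2.resize(b[180:300,295:425],(400,369),interpolation=cv2.INTER_CUBIC)
cv2.imwrite("pics/c6.png",np.hstack([cv2.copyMakeBorder(a,0,31,0,0,0),b])[:,:,::-1])
E
python3 fit.py 6:168
```

```text
12.6833 [ 0.50185818 -0.29687462  0.26719756]
6 top 115.0 126.484375 err 14.734375 [0.5209 0.0772] [array([168.7588]), array([0.0771])]
6 scene 162.0 336.26562 err 189.390625 [0.5263 0.0749] [array([169.7528]), array([0.0713])]
```

View pics/c6.png

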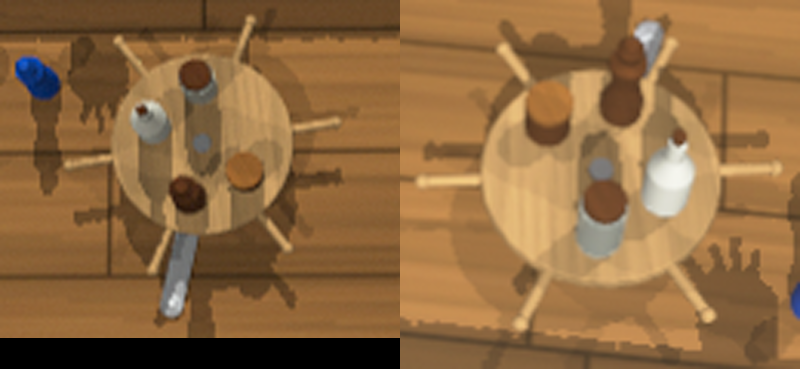

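```bash
python3 - <<'E'
from m import *
from scipy.optimize import least_squares
def hf(h):
    def r(v):
        d=h[:,:2]-v[:2]; a=np.arctan2(d[:,1],d[:,0]); return np.r_[(np.hypot(*d.T)-.177)*.5,.177*np.sin(6*(a-v[2]))/6]
    d=h[0,:2]-[.5965,.0622]; o=least_squares(r,[.5965,.0622,np.arctan2(d[1],d[0])]).x; return o[:2].round(4),np.degrees(o[2])%60
print(hf(pix2plane(pt,T([(118,41),(250,20),(337,122),(288,248),(153,270),(69,163)]),.054)),hf(pix2plane(ps,S([(522,324),(709,316),(777,169),(670,44),(503,48),(423,182)]),.054)))
d=np.radians([0,108,126.6,131])
X=np.array([[.651,.1071],[.5333,.1037],[.5217,.0831],[.5209,.0772]])
f=lambda v:(np.c_[v[0]+v[2]*np.cos(v[3]+d),v[1]+v[2]*np.sin(v[3]+d)]-X).ravel()
o=least_squares(f,[.595,.062,.07,.65]);print(o.x,np.degrees(o.x[3])+131,(1000*o.fun).round(1))
E
python3 mill.py 6 168 | grep tongue
```

```text
(array([0.596, 0.063]), np.float64(38.85513813563324)) (array([0.5977, 0.0627]), np.float64(38.95872354371765))
[0.59277604 0.06248188 0.07327242 0.65184356] 168.34788489715814 [ 0.  -0.2 -0.8  0.4  0.7 -0.4  0.1  0.1]
top tongue 200 bearing 167.98065741558472 line dir 167.66777 axis offset mm 0.9238629472466147 0.23113967534469662
scene tongue 87 bearing 167.28086242057344 line dir 4.6055403 axis offset mm -60.66681341373211 0.22897032449402666
```

The mill is at 168.3° and the tongue at about 167.8°, less than 1 mm off centre. All four items are upright and the hand is clear, so I'm handing it in.

```bash
python3 -c "
from workcell import bot
print(bot.finish_job())"
```

```text
the job is handed in; nothing more can be done
None
```

I turned the lazy Susan about 131° with a slow fingertip push on one handle. By my measurement the pepper mill stands within about 1 mm of the tongue's centre line, everything on the turntable is upright, and the hand is clear; the job was handed in at about 13 s.

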